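# Build up two wheel sets on the assembly arbors

## Robot

A 7-joint arm with a two-finger parallel gripper is mounted at the origin on the work surface. World frame = base frame: x ahead of the robot, y to its left, z up, the work surface at z = 0. Lengths are in m, angles in rad, forces in N, time in s.
With the tool pointing down it reaches from about 0.425 to 1.025 m from the base axis. Payload 3.6 kg.
Tool frame: the origin (TCP) lies midway between the tips of the shut fingers; the grasp point (between the pads) lies 19 mm behind it; z points along the fingers, x is the direction in which the jaws open and shut, and the axes are right-handed (so a half turn about z gives the same grasp; the last joint's range is limited). The gripper opens to 85 mm and grips with 20 to 120 N. Pads are 22 mm wide; open, the fingers measure 114 mm over their backs; the gripper's body (76 mm by 85 mm) begins 54 mm behind the grasp point. The pads swing forward as they close: fully open they stand 13 mm farther back than shut.
Start: joints at [-1.24, 0.591, 0.048, 1.609, -0.033, 0.943, -0.034], TCP at [0.298, 0.661, 0.231] pointing down, gripper open.
Joint ranges: [-2.69, 2.69], [-0.47, 2.24], [-1.27, 1.36], [0.19, 2.51], [-1.53, 4.68], [0.08, 2.07], [-3.09, 3.09]. Speed limits (rad/s): [2.57, 2.57, 3.14, 3.14, 3.14, 3.14, 3.14].

## Interface

Orientations are given as [roll, pitch, yaw] about the fixed x, y, z axes, in that order (R = Rz(yaw) Ry(pitch) Rx(roll)).
In Python, from cell import get_obs, snapshot, sign_off gives the robot as it stands.
- The arm moves only by the shell command python3 -m jog 'ROWS' [OPENING]. ROWS is JSON, one flat list of numbers, 6 for each row, row after row: the shift along the tool's x, y, z in units of 25 mm (1.0 is 25 mm), then the turn, a rotation vector about the tool's x, y, z in units of 5 degrees (1.0 is 5 degrees). A call has 1 to 5 rows; each row is the pose to reach, as a shift and turn from the pose commanded when the call began, along the tool's axes at that moment; what a row does not reach only later rows make up. A row lasts 1/12 s, in which the tool goes at most 41.7 mm and 7.16 degrees, less where a joint would pass 70% of its speed; a pose out of reach is approached as far as the arm can. A call with a gripper value outside its range is refused whole. OPENING is the opening, from 0 (shut) to 1 (fully open), set as the call begins (- or left out, the last holds). The fingers move at their own pace and stop on an object; the grip force is fixed at half the most. Time passes only in rows, so rows that repeat a pose let the fingers close. It gives the time, the measured TCP pose, the force and the opening at its end, in the units of the state.
- get_obs(): the state, without advancing time (a new reading comes with each control period).
- snapshot(name): name is "scene" or "top" or "wrist"; returns a dict with "color" (384x512x3 uint8, red, green, blue), "fovy" (degrees; the focal length in pixels is half the picture's height over the tangent of half this angle, whatever the lens; pixels are square), "cx", "cy" (the principal point, pixels), "k1" (the pictures are not rectified: a ray, as slopes to the right and down, at radius r is drawn at 1 + k1 r^2 times it, then the intrinsics apply), "position" and "rotation" of the camera in the world. Camera axes: x right, y up, looking along -z (the intrinsics and any distortion apply to the point x, -y, -z); pixel columns grow to the right and rows downward; lengths in m; the calibration is good to about 2 mm. A picture is of the moment at which its call begins. There is no depth.
- sign_off(): hands the job in, once; it reports no verdict.
The state is a dict: "clock": time; "joints": joint angles; "qd": joint speeds; "joint_torque": joint torques, N m; "tool_pos": TCP position; "tool_rot": TCP orientation; "force": force on the tool from outside, world axes, zero at the start; "wrist_torque": the same for the moment, N m; "finger_gap": finger opening in m.
Only numpy, scipy, OpenCV 4.12 (cv2) and the standard library are available. Lean on these libraries where they do the work, as an engineer would, in place of code of your own. Each camera call takes 0.05 s, during which the arm holds its last target. There are 200 camera calls.

## Task

Build up the two wheel sets on their arbors, one part at a time: first, on the blue arbor, the large wheel at the bottom, then the red spacer, then the white cap on top; after that, on the yellow arbor, the small wheel and then the yellow cap. Lower each part right down into place before letting go of it rather than dropping it, right way up and threaded on the post, and leave the two white shells and the green-lidded tin where they are.

Things in the scene. Friction and masses are not known exactly. Their poses are not given: they have to be found in the camera images.
- blue_arbor: Assembly arbor: blue square plate 86 x 86 mm, 12 mm thick, with one upright steel post at its centre; the post's tip is 74 mm above the bench. Fixed to the bench, moves between episodes. Post is 14 mm in diameter, its last 10 mm tapering to 5 mm. Origin: under the plate's centre, on the post's axis, at bench level; z up.
- yellow_arbor: Assembly arbor: yellow square plate 86 x 86 mm, 12 mm thick, with one upright steel post at its centre; the post's tip is 56 mm above the bench. Fixed to the bench, moves between episodes. Post is 14 mm in diameter, its last 10 mm tapering to 5 mm. Origin: under the plate's centre, on the post's axis, at bench level; z up.
- large_wheel: Large black-tyred wheel with a white hub, lying flat: outer diameter 66 mm, 28 mm high (hub, 44 mm in diameter, stands 1.5 mm proud of the tyre on both faces), about 140 g (not the stock in the blue tray). Through bore 22 mm in diameter along z; round, so yaw does not matter. Starts loose, right way up on the bench. Origin: centre of its underside.
- red_spacer: Plain red plastic spacer ring: outer diameter 40 mm, 18 mm high, about 40 g (not the red pieces in the grey bin at the far edge). Through bore 22 mm in diameter along z; round, so yaw does not matter. Starts loose, right way up on the bench. Origin: centre of its underside.
- white_cap: White round stepped hub cap: outer diameter 54 mm for the lower 14 mm, then a step of 42 mm diameter, 20 mm high in all, about 50 g (not the white pieces in the grey bin). Through bore 22 mm in diameter along z; round, so yaw does not matter. Starts loose, right way up on the bench. Origin: centre of its underside.
- small_wheel: Small black-tyred wheel with a yellow hub, lying flat: outer diameter 50 mm, 28 mm high (hub, 36 mm in diameter, stands 1.5 mm proud of the tyre on both faces), about 80 g. Through bore 22 mm in diameter along z; round, so yaw does not matter. Starts loose, right way up on the bench. Origin: centre of its underside.
- yellow_cap: Yellow round stepped hub cap: outer diameter 40 mm for the lower 14 mm, then a step of 28 mm diameter, 20 mm high in all, about 30 g. Through bore 22 mm in diameter along z; round, so yaw does not matter. Starts loose, right way up on the bench. Origin: centre of its underside.
- shell_a: Bystander: white moulded shell, teardrop-shaped, about 86 x 46 mm, 25 mm high at the blunt end, lying loose among the parts. Origin: about the middle of its underside; x points to the narrow end. Not needed; leave it.
- shell_b: Bystander: a second white moulded shell like the first, lying loose to the left of the parts. Origin: about the middle of its underside; x points to the narrow end. Not needed; leave it.
- tin: Bystander: small aluminium tin with a green lid, 36 mm in diameter, 24 mm high, standing loose in the middle of the parts. Origin: centre of its underside. Not needed; leave it.
Not all that is in view belongs to the job. Leave any pink or purple look-alike of the yellow_cap alone.

How it is judged:
On the way, in this order (a step that is already met when the one before it is completed fails the run):
1. The large wheel is on the blue arbor, lowered right down onto its base while still held (horizontal distance between large_wheel and blue_arbor below 0.007 m and z of large_wheel in the frame of blue_arbor between 0.008 and 0.017 m and angle between large_wheel's own z axis and vertical below 0.15 rad and contact force between the fingers and large_wheel above 0.3 N), for 0.06 s.
2. The red spacer is on the blue arbor, lowered onto the large wheel while still held (horizontal distance between red_spacer and blue_arbor below 0.007 m and z of red_spacer in the frame of blue_arbor between 0.036 and 0.045 m and angle between red_spacer's own z axis and vertical below 0.15 rad and contact force between the fingers and red_spacer above 0.3 N), for 0.06 s.
3. The white cap is on the blue arbor, lowered onto the red spacer while still held (horizontal distance between white_cap and blue_arbor below 0.007 m and z of white_cap in the frame of blue_arbor between 0.054 and 0.063 m and angle between white_cap's own z axis and vertical below 0.15 rad and contact force between the fingers and white_cap above 0.3 N), for 0.06 s.
4. The small wheel is on the yellow arbor, lowered right down onto its base while still held (horizontal distance between small_wheel and yellow_arbor below 0.007 m and z of small_wheel in the frame of yellow_arbor between 0.008 and 0.017 m and angle between small_wheel's own z axis and vertical below 0.15 rad and contact force between the fingers and small_wheel above 0.3 N), for 0.06 s.
5. The yellow cap is on the yellow arbor, lowered onto the small wheel while still held (horizontal distance between yellow_cap and yellow_arbor below 0.007 m and z of yellow_cap in the frame of yellow_arbor between 0.036 and 0.045 m and angle between yellow_cap's own z axis and vertical below 0.15 rad and contact force between the fingers and yellow_cap above 0.3 N), for 0.06 s.
At the end, for the whole second after the job is handed in: Blue arbor, upward: large wheel on the plate, red spacer, white cap. Yellow arbor: small wheel on the plate, yellow cap. Each within 7 mm of the post axis, at its seated height (4 mm below to 5 mm above), tilted under 0.15 rad, right way up, released, at rest (under 20 mm/s) (horizontal distance between each of large_wheel, red_spacer, white_cap and blue_arbor below 0.007 m and z of large_wheel in the frame of blue_arbor between 0.008 and 0.017 m and angle between each of large_wheel, red_spacer, white_cap, small_wheel, yellow_cap's own z axis and vertical below 0.15 rad and linear speed of each of large_wheel, red_spacer, white_cap, small_wheel, yellow_cap below 0.02 m/s and contact force between the fingers and large_wheel below 0.1 N and z of red_spacer in the frame of blue_arbor between 0.036 and 0.045 m and contact force between the fingers and red_spacer below 0.1 N and z of white_cap in the frame of blue_arbor between 0.054 and 0.063 m and contact force between the fingers and white_cap below 0.1 N and horizontal distance between each of small_wheel, yellow_cap and yellow_arbor below 0.007 m and z of small_wheel in the frame of yellow_arbor between 0.008 and 0.017 m and contact force between the fingers and small_wheel below 0.1 N and z of yellow_cap in the frame of yellow_arbor between 0.036 and 0.045 m and contact force between the fingers and yellow_cap below 0.1 N); the robot touches nothing.
It fails at once if The white shell among the parts is shifted by more than 25 mm or tipped over (distance of shell_a from where it was at the start of the episode above 0.025 m or angle between shell_a's own z axis and vertical above 0.5 rad).
It fails at once if The white shell at the left is shifted by more than 25 mm or tipped over (distance of shell_b from where it was at the start of the episode above 0.025 m or angle between shell_b's own z axis and vertical above 0.5 rad).
It fails at once if The green-lidded tin is shifted by more than 25 mm or tipped over (distance of tin from where it was at the start of the episode above 0.025 m or angle between tin's own z axis and vertical above 0.5 rad).
It also fails if it takes over 109 s, if anything falls off the work surface, if the arm or the gripper's body presses on something with over 40 N, if the wrist force passes 120 N, or if a joint passes its speed limit or range.

## Working session

There is one attempt and no reset: what is moved stays moved. The work goes in short steps, Python scripts to look and compute and a shell command to move; the robot and the scene stay as the last step left them, time stands still between calls to the robot, and variables do not carry over. Pictures are saved under pics/ and viewed, about 12 in all and at most 16, crops included, and the job is handed in when it is done.

```bash
ls; mkdir -p pics; cat > h.py <<'E'
import numpy as np, cv2
from cell import get_obs, snapshot
from scipy.spatial.transform import Rotation as R
def save(s,fn,crop=None,scale=1):
    im=s["color"][...,::-1]
    if crop: im=im[crop[1]:crop[3],crop[0]:crop[2]]
    cv2.imwrite("pics/"+fn,cv2.resize(np.ascontiguousarray(im),None,fx=scale,fy=scale,interpolation=cv2.INTER_CUBIC))
def K(s):
    f=s["color"].shape[0]/2/np.tan(np.radians(s["fovy"])/2)
    return np.array([[f,0,s["cx"]],[0,f,s["cy"]],[0,0,1.]])
def rot(s):
    r=np.array(s["rotation"]); return r if r.shape==(3,3) else R.from_euler('xyz',r).as_matrix()
def ray(s,uv):
    p=cv2.undistortPoints(np.array(uv,float).reshape(-1,1,2),K(s),np.array([s["k1"],0,0,0.])).reshape(-1,2)
    return np.c_[p[:,0],-p[:,1],-np.ones(len(p))]@rot(s).T
def onz(s,uv,z):
    d=ray(s,uv);c=np.array(s["position"]);return c+d*((z-c[2])/d[:,2])[:,None]
def pix(s,P):
    q=(np.atleast_2d(P)-s["position"])@rot(s); q=q*[1,-1,-1]
    return cv2.projectPoints(q,np.zeros(3),np.zeros(3),K(s),np.array([s["k1"],0,0,0.]))[0].reshape(-1,2)
E
python3 - <<'E'
from h import *
for n in("scene","top","wrist"):
    s=snapshot(n); print(n,{k:np.round(v,3).tolist() for k,v in s.items() if k!="color"}); save(s,n+"0.png",scale=1.5)
print(get_obs())
E
```

```text
pics
scene {'fovy': 48.393, 'cx': 255.332, 'cy': 194.252, 'k1': -0.029, 'position': [0.952, -0.215, 0.934], 'rotation': [0.548, 0.005, 0.963]}
top {'fovy': 49.195, 'cx': 252.533, 'cy': 184.294, 'k1': -0.035, 'position': [0.314, 0.094, 0.977], 'rotation': [0.196, -0.036, -1.559]}
wrist {'fovy': 63.56, 'cx': 253.581, 'cy': 194.343, 'k1': -0.023, 'position': [0.238, 0.687, 0.373], 'rotation': [-0.264, 0.003, 1.147]}
{'clock': 0.15, 'joints': array([-1.24052089,  0.59190165,  0.04829602,  1.60953207, -0.03327017,
        0.94273025, -0.03369311]), 'qd': array([ 5.31381017e-04, -1.72823200e-03,  9.54146023e-04, -2.90780801e-03,
       -7.09003470e-05, -3.47807005e-04, -4.35029051e-04]), 'joint_torque': array([ 2.59712004e-03, -5.49246383e+01,  1.54947348e+00, -1.98453373e+01,
        9.56156262e-03,  5.67484269e-03, -4.38678811e-06]), 'tool_pos': array([0.29784186, 0.66028046, 0.23040638]), 'tool_rot': array([3.14147885e+00, 1.76381378e-03, 1.14713677e+00]), 'force': array([ 0.40708119, -0.97260678,  0.13813674]), 'wrist_torque': array([-0.01891529,  0.01787104,  0.00428002]), 'finger_gap': 0.0851584156812964}
```

View pics/scene0.png

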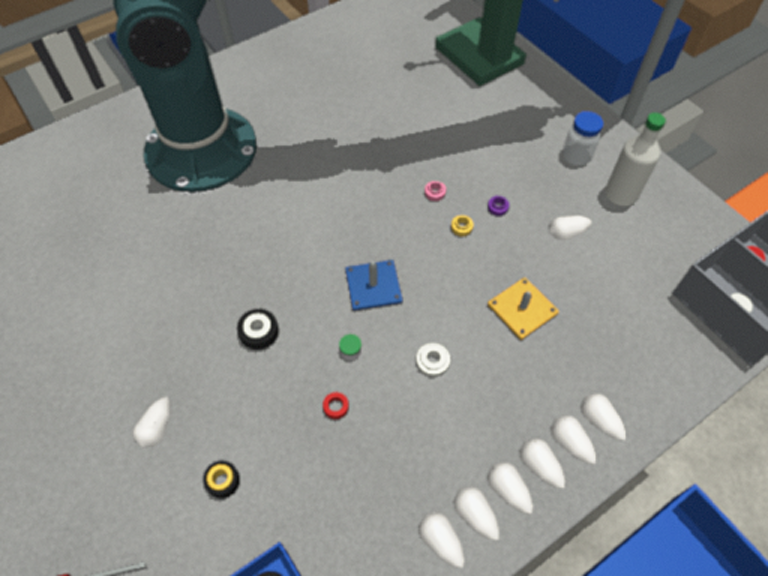

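View pics/top0.png

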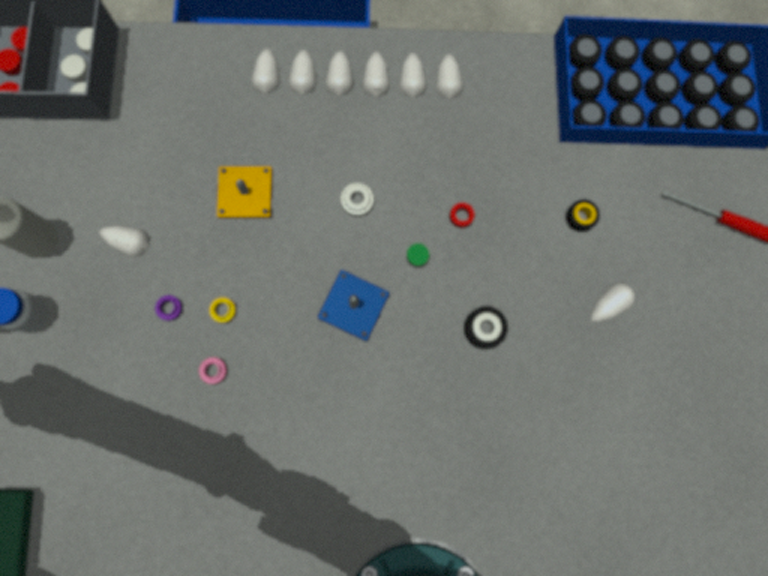

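The scene picture (scaled 1.5x) shows every part, and the top picture shows them clearly. In top, at 1.5x pixels: blue plate (354,305), yellow plate (244,192), large wheel (486,327), red ring (461,215), white cap (357,198), small wheel (583,214), tin (418,255), shells (124,240) and (612,303).

There are three candidates for the yellow cap: yellow (222,310), purple (168,307) and pink (212,370). The yellow one at (222,310) fits the description.

```bash
cat >> h.py <<'E'
def masks(s):
    hsv=cv2.cvtColor(s["color"],cv2.COLOR_RGB2HSV);h,S,v=cv2.split(hsv)
    return dict(yellow=(h>18)&(h<33)&(S>130)&(v>80),red=((h<8)|(h>172))&(S>150)&(v>60),blue=(h>100)&(h<120)&(S>130)&(v>50),
      white=(S<45)&(v>185),green=(h>60)&(h<85)&(S>130)&(v>60))
def blobs(s,col,amin=40):
    m=masks(s)[col].astype(np.uint8)
    out=[]
    for c in cv2.findContours(m,cv2.RETR_EXTERNAL,cv2.CHAIN_APPROX_NONE)[0]:
        if len(c)>=6:
            hull=cv2.convexHull(c);a=cv2.contourArea(hull)
            if a>=amin: M=cv2.moments(hull);out.append((M['m10']/M['m00'],M['m01']/M['m00'],a,hull))
    return out
E
python3 - <<'E'
from h import *
spec=[("blue_arbor","blue",.012,(354,305),(374,285)),("yellow_arbor","yellow",.012,(244,192),(523,308)),("large","white",.028,(486,327),(258,326)),("red","red",.012,(461,215),(336,405)),("wcap","white",.012,(357,198),(433,359)),("small","yellow",.028,(583,214),(220,479)),("ycap","yellow",.012,(222,310),(462,225)),("tin","green",.024,(418,255),(350,345)),("shellL","white",.01,(124,240),(570,227)),("shellR","white",.01,(612,303),(153,422))]
for cam in (3,4):
    s=snapshot("top" if cam==3 else "scene")
    for t in spec:
        b=min(blobs(s,t[1]),key=lambda b:np.hypot(b[0]-t[cam][0]/1.5,b[1]-t[cam][1]/1.5))
        X=onz(s,b[:2],t[2])[0]; W=onz(s,b[3].reshape(-1,2),t[2])[:,:2].astype(np.float32)
        r=cv2.minAreaRect(W*1000)
        print(t[0],np.round(b[:3],1),X.round(4),"r",np.hypot(*X[:2]).round(3),"size",np.round(r[1],1),"ang",round(r[2],1))
    if cam==3: save(s,"cap.png",(90,180,180,270),6)
E
```

```text
blue_arbor [ 235.4  203.1 1248.5] [0.4612 0.1004 0.012 ] r 0.472 size [83.6 82.9] ang 65.5
yellow_arbor [ 162.6  127.5 1150. ] [0.6413 0.2786 0.012 ] r 0.699 size [83.1 85.5] ang 1.3
large [324.2 217.4 198. ] [ 0.4291 -0.1036  0.028 ] r 0.441 size [34.5 37.2] ang 0.8
red [307.6 142.8 180.5] [ 0.6111 -0.0705  0.012 ] r 0.615 size [36.4 37.9] ang 89.3
wcap [237.4 132.  281.5] [0.6342 0.099  0.012 ] r 0.642 size [45.3 45.7] ang 1.3
small [389.5 141.8 186. ] [ 0.6133 -0.2657  0.028 ] r 0.668 size [36.7 38.1] ang 87.0
ycap [148.  206.3 211.5] [0.4503 0.3019 0.012 ] r 0.542 size [37.7 36.8] ang 3.2
tin [278.2 169.5 139. ] [0.5406 0.0017 0.024 ] r 0.541 size [31.3 30.6] ang 1.1
shellL [ 80.4 158.3 182. ] [0.562  0.4684 0.01  ] r 0.732 size [55.7 23.8] ang 70.5
shellR [409.2 201.5 220.5] [ 0.4722 -0.3123  0.01  ] r 0.566 size [22.6 71.4] ang 35.0
blue_arbor [248.6 189.8 888. ] [0.4662 0.0961 0.012 ] r 0.476 size [82.  84.5] ang 65.2
yellow_arbor [ 348.2  205.2 1001.5] [0.6461 0.2736 0.012 ] r 0.702 size [84.4 86.8] ang 1.1
large [170.8 216.6 201.5] [ 0.4298 -0.1062  0.028 ] r 0.443 size [38.7 42. ] ang 60.5
red [223.4 270.  203. ] [ 0.6116 -0.073   0.012 ] r 0.616 size [34.4 39.1] ang 56.8
wcap [288.5 238.2 354.5] [0.6328 0.097  0.012 ] r 0.64 size [50.2 52.9] ang 53.6
small [146.  317.5 246.5] [ 0.6136 -0.2684  0.028 ] r 0.67 size [38.9 36.2] ang 55.4
ycap [307.5 150.  134. ] [0.453  0.2977 0.012 ] r 0.542 size [35.2 41.3] ang 51.9
tin [233.  229.5 111. ] [ 0.5431 -0.0013  0.024 ] r 0.543 size [28.8 29.2] ang 55.0
shellL [380.8 149.4 228.5] [0.5642 0.4631 0.01  ] r 0.73 size [65.3 40.7] ang 55.1
shellR [100.9 281.3 416. ] [ 0.4747 -0.316   0.01  ] r 0.57 size [40.5 77.5] ang 42.4
```

View pics/cap.png

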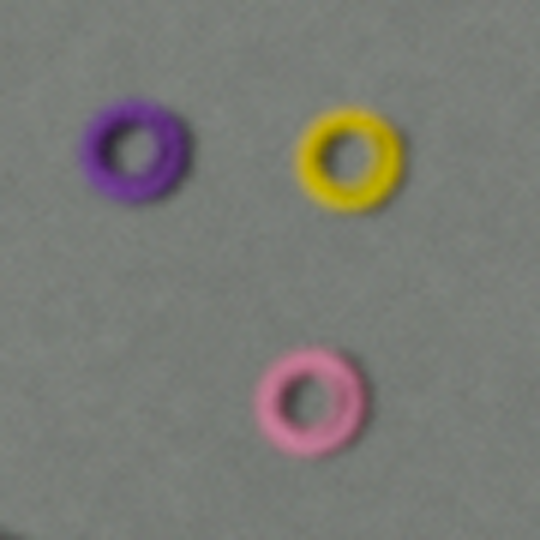

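View pics/wrist0.png

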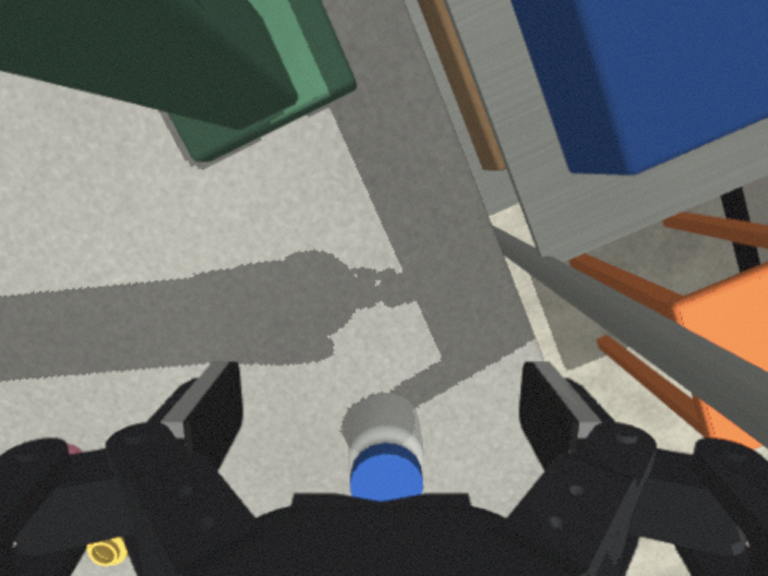

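Both cameras agree to about 5 mm. The sizes match the stated ones, and the crop confirms the yellow ring at (350,160), with purple and pink beside it. I'll turn the tool to yaw 0 and go above the large wheel.

```bash

python3 -m jog '[0,0,0,0,0,1.3, 0,0,0,0,0,2.6, 0,0,0,0,0,3.9, 0,0,0,0,0,5.2, 0,0,0,0,0,6.55]'
python3 -m jog '[0,0,0,0,0,1.3, 0,0,0,0,0,2.6, 0,0,0,0,0,3.9, 0,0,0,0,0,5.2, 0,0,0,0,0,6.6]'
python3 -m jog '[0,0,0,0,0,0]'
```

```text
clock: 0.67
tool_pos: [0.298, 0.6608, 0.2311]
tool_rot: [3.142, 0.0, 0.57]
force: [1.0, 0.5, -0.8]
finger_gap: 0.0855
clock: 1.08
tool_pos: [0.2979, 0.6608, 0.2311]
tool_rot: [3.141, 0.0, -0.006]
force: [0.4, -0.6, 0.2]
finger_gap: 0.0854
clock: 1.17
tool_pos: [0.2976, 0.6609, 0.231]
tool_rot: [3.141, -0.0, -0.002]
force: [-0.2, 0.1, 0.3]
finger_gap: 0.0853
```

```bash

M='[0.26,1.5,0.06,0,0,0, 0.53,3.0,0.12,0,0,0, 0.8,4.6,0.18,0,0,0, 1.06,6.1,0.24,0,0,0, 1.32,7.65,0.3,0,0,0]'; unset M
python3 -m jog '[0.26,1.5,0.06,0,0,0, 0.53,3.0,0.12,0,0,0, 0.8,4.6,0.18,0,0,0, 1.06,6.1,0.24,0,0,0, 1.32,7.65,0.3,0,0,0]' >/dev/null
python3 -m jog '[0.26,1.5,0.06,0,0,0, 0.53,3.0,0.12,0,0,0, 0.8,4.6,0.18,0,0,0, 1.06,6.1,0.24,0,0,0, 1.32,7.65,0.3,0,0,0]' >/dev/null
python3 -m jog '[0.26,1.5,0.06,0,0,0, 0.53,3.0,0.12,0,0,0, 0.8,4.6,0.18,0,0,0, 1.06,6.1,0.24,0,0,0, 1.32,7.65,0.3,0,0,0]' 
python3 -m jog '[0.26,1.5,0.06,0,0,0, 0.53,3.0,0.12,0,0,0, 0.8,4.6,0.18,0,0,0, 1.06,6.1,0.24,0,0,0, 1.32,7.65,0.3,0,0,0]' >/dev/null
python3 -m jog '[0,0,0,0,0,0, 0,0,0,0,0,0]' 
python3 - <<'E'
from h import *
s=snapshot("wrist"); save(s,"w1.png",scale=1.5)
p=get_obs()["tool_pos"]; print(s["position"],s["rotation"])
print("under tcp z=.028,0.1,tcp:",pix(s,[[p[0],p[1],.028],[p[0],p[1],.1],p])*1.5)
E
```

```text
clock: 2.42
tool_pos: [0.397, 0.0855, 0.2091]
tool_rot: [-3.141, -0.001, 0.004]
force: [0.6, 0.6, -0.4]
finger_gap: 0.0857
clock: 3.0
tool_pos: [0.43, -0.1071, 0.2016]
tool_rot: [3.141, -0.001, -0.004]
force: [0.1, 0.6, -0.6]
finger_gap: 0.0856
[ 0.42979312 -0.04178911  0.34428026] [-0.26537357 -0.00072093 -0.00442662]
under tcp z=.028,0.1,tcp: [[380.1816649  259.70399824]
 [380.22486596 285.7330759 ]
 [380.35162731 362.03991312]]
```

View pics/w1.png

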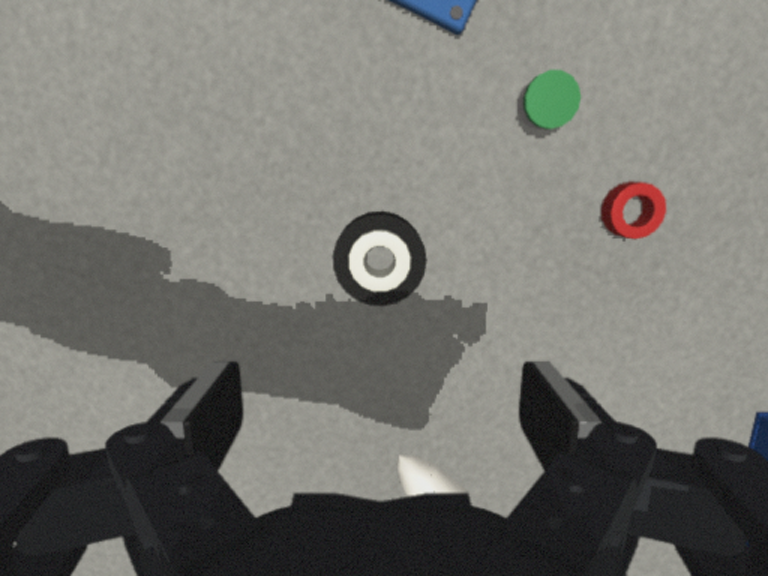

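The hub centre is at (380,261), against (380,260) predicted straight under the TCP, so the gripper is aligned. I'll descend and grip.

```bash

python3 -m jog '[0,0,1.2,0,0,0, 0,0,2.4,0,0,0, 0,0,3.6,0,0,0, 0,0,4.8,0,0,0, 0,0,6,0,0,0]' >/dev/null
python3 -m jog '[0,0,0.8,0,0,0, 0,0,1.4,0,0,0, 0,0,1.8,0,0,0, 0,0,2.2,0,0,0, 0,0,2.2,0,0,0]'
python3 -m jog '[0,0,0,0,0,0, 0,0,0,0,0,0, 0,0,0,0,0,0, 0,0,0,0,0,0, 0,0,0,0,0,0]' 0
python3 -m jog '[0,0,0,0,0,0, 0,0,0,0,0,0, 0,0,0,0,0,0, 0,0,0,0,0,0, 0,0,0,0,0,0]'
```

```text
clock: 3.88
tool_pos: [0.4293, -0.1016, -0.005]
tool_rot: [-3.139, 0.002, 0.004]
force: [0.2, -0.0, -1.2]
finger_gap: 0.0856
clock: 4.3
tool_pos: [0.4299, -0.103, -0.0027]
tool_rot: [-3.14, -0.001, 0.002]
force: [-0.9, 1.7, 7.8]
finger_gap: 0.0639
clock: 4.72
tool_pos: [0.4299, -0.103, -0.0027]
tool_rot: [-3.14, -0.001, 0.002]
force: [-0.5, 2.4, 7.9]
finger_gap: 0.0638
```

```bash

python3 -m jog '[0,0,-0.5,0,0,0, 0,0,-1.5,0,0,0, 0,0,-2.7,0,0,0, 0,0,-4,0,0,0, 0,0,-5.3,0,0,0]'
python3 -m jog '[0.2,-0.8,0,0,0,0, 0.6,-2.2,0,0,0,0, 1,-3.7,0,0,0,0, 1.3,-4.8,0,0,0,0, 1.35,-5.2,0,0,0,0]' >/dev/null
python3 -m jog '[0,0,0,0,0,0, 0,0,0,0,0,0, 0,0,0,0,0,0, 0,0,0,0,0,0, 0,0,0,0,0,0]'
python3 - <<'E'
from h import *
s=snapshot("wrist"); save(s,"w2.png",scale=1.5)
print(s["position"],get_obs()["tool_pos"],pix(s,[[.4637,.0983,.074],[.4637,.0983,.012]])*1.5)
E
```

```text
clock: 5.13
tool_pos: [0.4291, -0.1038, 0.1303]
tool_rot: [-3.141, 0.001, -0.0]
force: [1.4, 0.3, -2.2]
finger_gap: 0.0638
clock: 5.97
tool_pos: [0.4631, 0.024, 0.1289]
tool_rot: [3.141, 0.0, -0.004]
force: [-0.5, 0.2, -2.0]
finger_gap: 0.064
[0.46298408 0.08928533 0.27157835] [0.46319708 0.02427346 0.1288722 ] [[382.33665477 142.65895822]
 [381.93120888 148.18244845]]
```

View pics/w2.png

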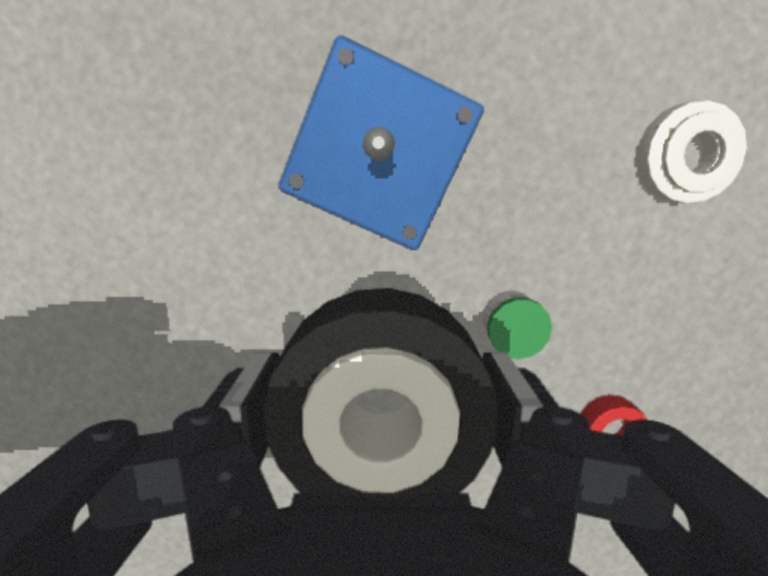

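The post tip is at (379,143) and the held wheel's bore centre is at (381,425), level and between the pads.

```bash

python3 - <<'E'
from h import *
s=snapshot("wrist");p=get_obs()["tool_pos"]
print("post",onz(s,[[379/1.5,142.5/1.5]],.074), "plate",[onz(s,[[np.mean([340,484,416,280])/1.5,np.mean([36,107,249,186])/1.5]],.012)])
b=onz(s,np.array([[340,425],[423,425],[381,388],[381,462]])/1.5,p[2]+.0027+.028);print(b-p, (b[0]+b[1])/2-p,(b[2]+b[3])/2-p)
b=onz(s,np.array([[303,420],[460,420],[381,347],[381,493]])/1.5,p[2]+.0027+.028);print(b-p)
E
```

```text
post [[0.46246012 0.09861686 0.074     ]] plate [array([[0.46279364, 0.10045058, 0.012     ]])]
[[-0.0114847  -0.00289271  0.0307    ]
 [ 0.01103531 -0.00296367  0.0307    ]
 [-0.00032621  0.00812623  0.0307    ]
 [-0.00039532 -0.01453639  0.0307    ]] [-0.0002247  -0.00292819  0.0307    ] [-0.00036076 -0.00320508  0.0307    ]
[[-0.02146093 -0.00135433  0.0307    ]
 [ 0.02101783 -0.0014884   0.0307    ]
 [-0.00029065  0.01976208  0.0307    ]
 [-0.0004264  -0.02474825  0.0307    ]]
```

```bash

python3 -m jog '[0,-0.6,0,0,0,0, 0,-1.5,0,0,0,0, 0,-2.4,0,0,0,0, 0,-3,0,0,0,0, 0,-3.1,0,0,0,0]'
python3 -m jog '[0,0,0.4,0,0,0, 0,0,1,0,0,0, 0,0,1.7,0,0,0, 0,0,2.2,0,0,0, 0,0,2.4,0,0,0]'
python3 -m jog '[0,0,0.5,0,0,0, 0,0,1.1,0,0,0, 0,0,1.6,0,0,0, 0,0,2,0,0,0, 0,0,2.2,0,0,0]'
python3 -m jog '[0,0,0.1,0,0,0, 0,0,0.2,0,0,0, 0,0,0.25,0,0,0, 0,0,0.25,0,0,0, 0,0,0.25,0,0,0]'
```

```text
clock: 6.48
tool_pos: [0.4637, 0.1061, 0.1286]
tool_rot: [-3.14, 0.0, 0.004]
force: [-0.0, -0.7, -2.7]
finger_gap: 0.0642
clock: 6.9
tool_pos: [0.4625, 0.1011, 0.067]
tool_rot: [3.14, 0.003, -0.003]
force: [-0.1, -0.2, -1.9]
finger_gap: 0.064
clock: 7.32
tool_pos: [0.4634, 0.1016, 0.0128]
tool_rot: [3.141, 0.001, -0.003]
force: [0.3, -0.1, -1.6]
finger_gap: 0.0637
clock: 7.73
tool_pos: [0.4638, 0.1023, 0.0094]
tool_rot: [-3.141, -0.001, -0.002]
force: [-1.3, -1.2, 13.6]
finger_gap: 0.0637
```

The wheel is seated while held: TCP z 0.0094, with 13.6 N upward. I'll release it and go above the red spacer.

```bash

python3 -m jog '[0,0,-0.05,0,0,0, 0,0,-0.05,0,0,0, 0,0,-0.05,0,0,0, 0,0,-0.05,0,0,0, 0,0,-0.05,0,0,0]' 1
python3 -m jog '[0,0,-0.8,0,0,0, 0,0,-2.3,0,0,0, 0,0,-3.9,0,0,0, 0,0,-5.5,0,0,0, 0,0,-7.1,0,0,0]'
python3 -m jog '[0.9,1.1,0,0,0,0, 1.9,2.2,0,0,0,0, 2.9,3.4,0,0,0,0, 3.9,4.6,0,0,0,0, 4.9,5.8,0,0,0,0]'>/dev/null
python3 -m jog '[0.7,0.9,0,0,0,0, 1,1.15,0,0,0,0, 1,1.15,0,0,0,0, 1,1.15,0,0,0,0, 1,1.15,0,0,0,0]'>/dev/null
python3 -m jog '[0,0,0,0,0,0, 0,0,0,0,0,0, 0,0,0,0,0,0]'
python3 - <<'E'
from h import *
s=snapshot("wrist"); save(s,"w3.png",scale=1.5);p=get_obs()["tool_pos"]; print(p)
for b in blobs(s,"red"):
    print(b[:3],onz(s,[b[:2]],.014)-p)
E
```

```text
clock: 8.15
tool_pos: [0.4638, 0.1034, 0.0088]
tool_rot: [-3.142, -0.0, -0.0]
force: [-0.3, 0.4, -0.5]
finger_gap: 0.0851
clock: 8.57
tool_pos: [0.4628, 0.103, 0.1877]
tool_rot: [3.141, 0.002, -0.001]
force: [0.1, 1.4, 0.3]
finger_gap: 0.0852
clock: 9.65
tool_pos: [0.6104, -0.0692, 0.1863]
tool_rot: [-3.141, 0.001, 0.001]
force: [-1.0, -0.6, 0.2]
finger_gap: 0.0854
[ 0.61063552 -0.06946674  0.18639454]
(254.2416588712192, 178.4661677580293, 1069.0) [[-6.78082916e-05 -2.60175752e-03 -1.72394538e-01]]
```

View pics/w3.png

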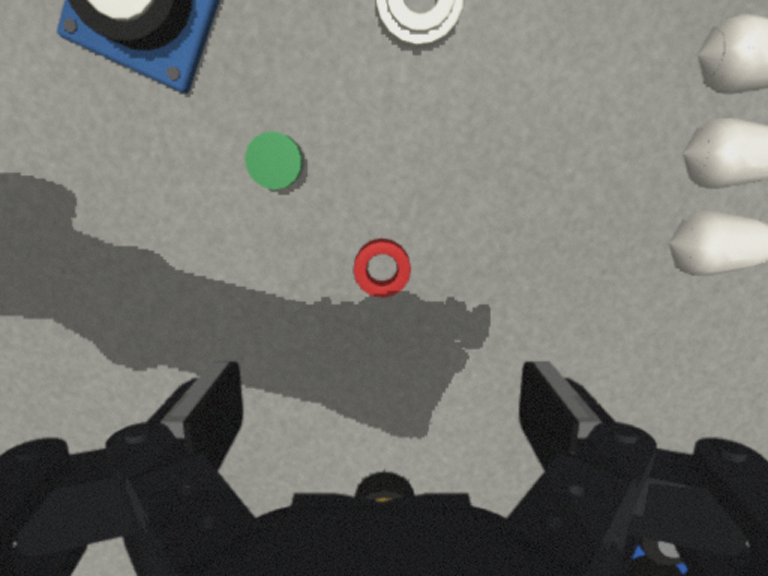

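The red spacer is at (382,267), 2.6 mm off in y. I'll correct that and grasp it.

```bash

python3 -m jog '[0,0.1,1,0,0,0, 0,0.1,2.2,0,0,0, 0,0.1,3.4,0,0,0, 0,0.1,4.6,0,0,0, 0,0.1,5.6,0,0,0]' >/dev/null
python3 -m jog '[0,0,0.7,0,0,0, 0,0,1.2,0,0,0, 0,0,1.6,0,0,0, 0,0,1.7,0,0,0, 0,0,1.7,0,0,0]'
python3 -m jog '[0,0,0,0,0,0, 0,0,0,0,0,0, 0,0,0,0,0,0, 0,0,0,0,0,0, 0,0,0,0,0,0]' 0
python3 -m jog '[0,0,0,0,0,0, 0,0,0,0,0,0, 0,0,0,0,0,0, 0,0,0,0,0,0, 0,0,0,0,0,0]'
```

```text
clock: 10.53
tool_pos: [0.6111, -0.073, 0.0037]
tool_rot: [3.142, 0.0, -0.0]
force: [-0.2, 1.0, 0.7]
finger_gap: 0.0855
clock: 10.95
tool_pos: [0.6116, -0.0731, 0.0052]
tool_rot: [-3.141, -0.001, -0.001]
force: [-1.0, 0.6, 6.4]
finger_gap: 0.0374
clock: 11.37
tool_pos: [0.6116, -0.0731, 0.0052]
tool_rot: [-3.141, -0.002, -0.001]
force: [-1.6, 0.9, 5.7]
finger_gap: 0.0376
```

```bash

python3 -m jog '[0,0,-0.5,0,0,0, 0,0,-1.5,0,0,0, 0,0,-2.8,0,0,0, 0,0,-4.2,0,0,0, 0,0,-5.6,0,0,0]' >/dev/null
python3 -m jog '[-0.8,-0.5,0,0,0,0, -2.1,-1.4,0,0,0,0, -3.4,-2.3,0,0,0,0, -4.7,-3.2,0,0,0,0, -5.95,-3.95,0,0,0,0]' >/dev/null
python3 -m jog '[0,0,0,0,0,0, 0,0,0,0,0,0, 0,0,0,0,0,0, 0,0,0,0,0,0, 0,0,0,0,0,0]'
python3 - <<'E'
from h import *
s=snapshot("wrist"); save(s,"w4.png",scale=1.5);p=get_obs()["tool_pos"]; print(p,pix(s,[.4625,.099,.074])*1.5)
for b in blobs(s,"red"):
    x,y,w,h=cv2.boundingRect(b[3]);print(b[:3],np.array([x,y,x+w,y+h])*1.5,onz(s,[b[:2]],p[2]-.0052+.018)-p)
E
```

```text
clock: 12.62
tool_pos: [0.464, 0.025, 0.1442]
tool_rot: [3.141, -0.002, -0.002]
force: [-0.1, -0.1, 0.2]
finger_gap: 0.0372
[0.46375073 0.02499596 0.1440837 ] [[377.24806791 145.05551183]]
(253.46660735468564, 249.1139086595492, 5620.0) [319.5 309.  442.5 439.5] [[-0.00021794  0.0040454   0.0128    ]]
```

View pics/w4.png

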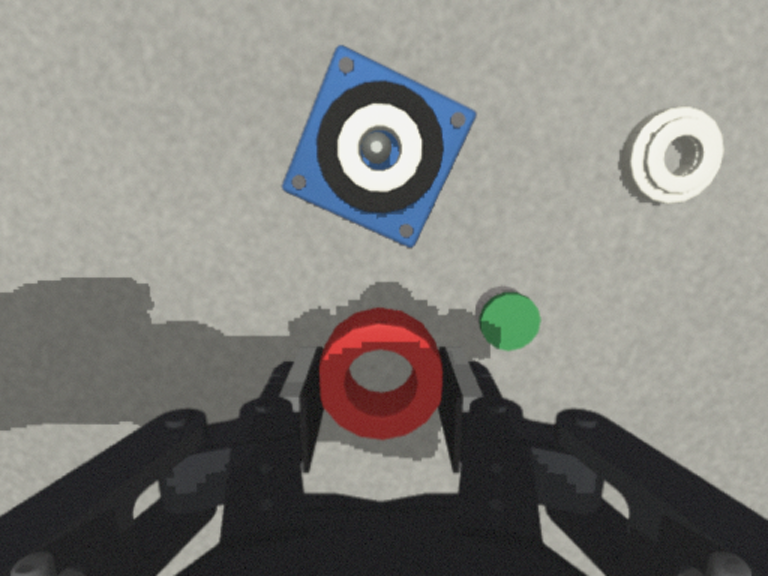

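The large wheel is seated on the blue plate with the post at (376,146). The spacer is held level, with its top bore rim centred near (381,382).

```bash

python3 - <<'E'
from h import *
s=snapshot("wrist");p=get_obs()["tool_pos"]
b=onz(s,np.array([[345,382],[417,382],[381,348],[381,417],[381,439]])/1.5,p[2]-.0052+.018);print((b-p).round(4))
print(onz(s,[[376/1.5,146/1.5]],.074),onz(s,[[379.5/1.5,148/1.5]],.040))
E
```

```text
[[-0.0109  0.0012  0.0128]
 [ 0.0111  0.0012  0.0128]
 [ 0.0001  0.0124  0.0128]
 [ 0.0001 -0.0108  0.0128]
 [ 0.     -0.0187  0.0128]]
[[0.46164228 0.09859109 0.074     ]] [[0.46315767 0.09894449 0.04      ]]
```

```bash

python3 -m jog '[0,-0.6,0,0,0,0, 0,-1.5,0,0,0,0, 0,-2.4,0,0,0,0, -0.05,-2.9,0,0,0,0, -0.05,-2.9,0,0,0,0]'>/dev/null
python3 -m jog '[0,0,0.1,0,0,0, 0,0,0.6,0,0,0, 0,0,1.2,0,0,0, 0,0,1.8,0,0,0, 0,0,2.2,0,0,0]'
python3 -m jog '[0,0,0.4,0,0,0, 0,0,0.8,0,0,0, 0,0,1.2,0,0,0, 0,0,1.5,0,0,0, 0,0,1.6,0,0,0]'
python3 -m jog '[0,0,0.1,0,0,0, 0,0,0.2,0,0,0, 0,0,0.25,0,0,0, 0,0,0.25,0,0,0, 0,0,0.25,0,0,0]'
```

```text
clock: 13.55
tool_pos: [0.461, 0.0964, 0.0877]
tool_rot: [3.14, 0.001, -0.003]
force: [0.4, -0.7, -0.3]
finger_gap: 0.0376
clock: 13.97
tool_pos: [0.4609, 0.0971, 0.0479]
tool_rot: [3.141, 0.001, -0.002]
force: [-0.6, 0.0, -0.5]
finger_gap: 0.0375
clock: 14.38
tool_pos: [0.4613, 0.0976, 0.045]
tool_rot: [-3.14, -0.001, -0.002]
force: [-3.6, -1.1, 26.5]
finger_gap: 0.0374
```

Seated at TCP z 0.045, against 0.0452 expected. I'll release and go to the white cap.

```bash

python3 -m jog '[0,0,-0.1,0,0,0, 0,0,-0.1,0,0,0, 0,0,-0.1,0,0,0, 0,0,-0.1,0,0,0, 0,0,-0.1,0,0,0]' 1
python3 -m jog '[0,0,-0.6,0,0,0, 0,0,-1.9,0,0,0, 0,0,-3.3,0,0,0, 0,0,-4.7,0,0,0, 0,0,-5.8,0,0,0]'
python3 -m jog '[1.2,0,0,0,0,0, 2.7,0,0,0,0,0, 4.2,0,0,0,0,0, 5.7,0,0,0,0,0, 6.9,0,0,0,0,0]'>/dev/null
python3 -m jog '[0,0,0,0,0,0, 0,0,0,0,0,0, 0,0,0,0,0,0, 0,0,0,0,0,0, 0,0,0,0,0,0]'
python3 - <<'E'
from h import *
s=snapshot("wrist"); save(s,"w5.png",scale=1.5);p=get_obs()["tool_pos"]; print(p)
for b in blobs(s,"white",400):
    x,y,w,h=cv2.boundingRect(b[3]);print(b[:3],np.array([x,y,x+w,y+h])*1.5,onz(s,[b[:2]],.014)-p)
E
```

```text
clock: 14.8
tool_pos: [0.4611, 0.0984, 0.0449]
tool_rot: [3.141, 0.0, -0.0]
force: [0.9, -0.0, 0.0]
finger_gap: 0.0855
clock: 15.22
tool_pos: [0.4612, 0.098, 0.1918]
tool_rot: [3.141, -0.0, -0.001]
force: [0.3, 0.6, -0.5]
finger_gap: 0.0854
clock: 16.05
tool_pos: [0.632, 0.0983, 0.1898]
tool_rot: [-3.141, 0.002, -0.001]
force: [0.3, 0.1, -0.4]
finger_gap: 0.0851
[0.63225806 0.09837266 0.19000797]
(451.69161891117477, 252.07617000955108, 1396.0) [639.  355.5 724.5 405. ] [[ 0.2230828  -0.08881531 -0.17600797]]
(461.198314970836, 199.6732555627565, 1543.0) [651.  274.5 741.  327. ] [[ 0.22300619 -0.02708406 -0.17600797]]
(88.58646835812189, 172.56984543598716, 571.5) [102.  237.  154.5 291. ] [[-0.1748189   0.00266168 -0.17600797]]
(255.39877019089573, 175.31424375917766, 1816.0) [346.5 228.  421.5 298.5] [[ 0.00081604 -0.00045665 -0.17600797]]
(471.16877141458633, 142.2273127753304, 1702.5) [664.5 186.  757.5 241.5] [[ 0.22280594  0.0344229  -0.17600797]]
(480.7168862056348, 78.89251738016831, 1822.0) [676.5  88.5 768.  147. ] [[ 0.22156966  0.09608217 -0.17600797]]
(487.8837908496731, 13.316339869281045, 1275.0) [691.5   0.  768.   43.5] [[ 0.21824884  0.1543455  -0.17600797]]
```

View pics/w5.png

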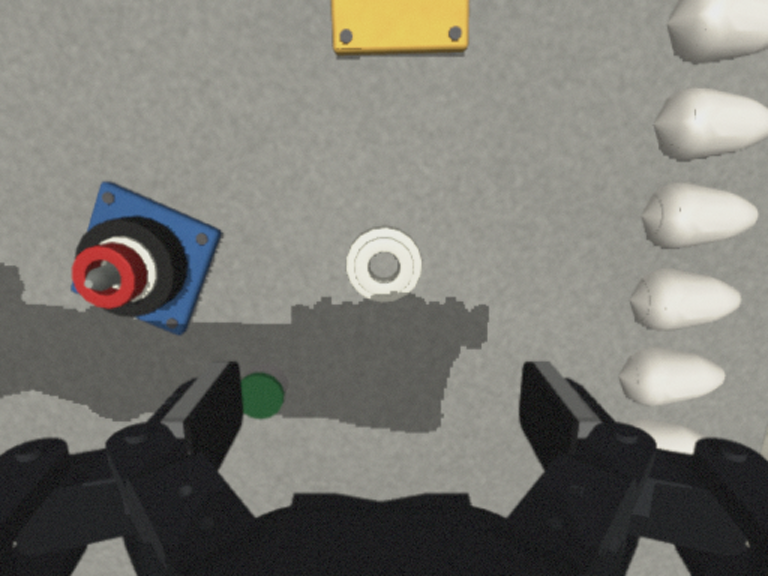

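The white cap is at (384,266), 1 mm off. The spacer sits on the wheel at (108,275). I'll grasp the cap.

```bash

python3 -m jog '[0.04,0.04,1,0,0,0, 0.04,0.04,2.2,0,0,0, 0.04,0.04,3.4,0,0,0, 0.04,0.04,4.6,0,0,0, 0.04,0.04,5.8,0,0,0]' >/dev/null
python3 -m jog '[0,0,0.7,0,0,0, 0,0,1.2,0,0,0, 0,0,1.6,0,0,0, 0,0,1.8,0,0,0, 0,0,1.8,0,0,0]'
python3 -m jog '[0,0,0,0,0,0, 0,0,0,0,0,0, 0,0,0,0,0,0, 0,0,0,0,0,0, 0,0,0,0,0,0]' 0
python3 -m jog '[0,0,0,0,0,0, 0,0,0,0,0,0, 0,0,0,0,0,0, 0,0,0,0,0,0, 0,0,0,0,0,0]'
python3 -m jog '[0,0,-0.5,0,0,0, 0,0,-1.5,0,0,0, 0,0,-2.8,0,0,0, 0,0,-4.2,0,0,0, 0,0,-5.6,0,0,0]' 
python3 -m jog '[-0.8,0.3,0,0,0,0, -2.2,0.9,0,0,0,0, -3.6,1.6,0,0,0,0, -5.1,2.3,0,0,0,0, -6.5,2.8,0,0,0,0]' >/dev/null
python3 -m jog '[-0.35,0,0,0,0,0, -0.35,0,0,0,0,0, -0.35,0,0,0,0,0, -0.35,0,0,0,0,0, -0.35,0,0,0,0,0]'
python3 - <<'E'
from h import *
s=snapshot("wrist"); save(s,"w6.png",scale=1.5);p=get_obs()["tool_pos"]; print(p,pix(s,[.462,.0987,.074])*1.5)
E
```

```text
clock: 16.93
tool_pos: [0.6344, 0.0972, -0.0002]
tool_rot: [3.142, 0.0, -0.001]
force: [-0.4, 0.1, 0.7]
finger_gap: 0.0852
clock: 17.35
tool_pos: [0.6354, 0.0973, 0.0021]
tool_rot: [-3.14, -0.002, -0.001]
force: [-1.9, 0.9, 7.7]
finger_gap: 0.0513
clock: 17.77
tool_pos: [0.6354, 0.0973, 0.0021]
tool_rot: [-3.14, -0.002, -0.001]
force: [-1.9, 0.5, 7.1]
finger_gap: 0.0511
clock: 18.18
tool_pos: [0.6342, 0.0971, 0.1423]
tool_rot: [3.141, 0.0, -0.001]
force: [0.6, -0.4, -0.5]
finger_gap: 0.0511
clock: 19.02
tool_pos: [0.466, 0.028, 0.1405]
tool_rot: [3.142, -0.003, 0.001]
force: [-0.2, 0.2, -1.1]
finger_gap: 0.0513
[0.46561084 0.02789971 0.1403228 ] [[371.75127911 152.63612135]]
```

View pics/w6.png

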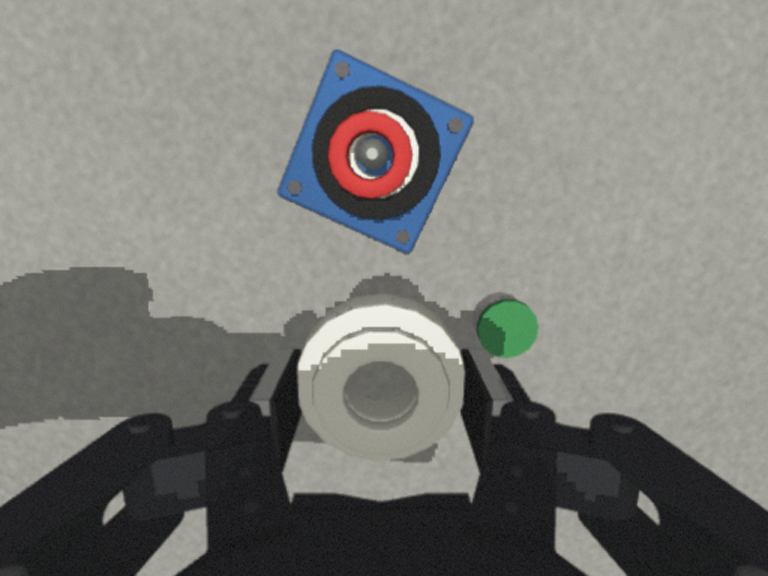

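The stack is centred on the post at (372,153). The cap is held level, with its bore at (381,391).

```bash

python3 - <<'E'
from h import *
s=snapshot("wrist");p=get_obs()["tool_pos"]
b=onz(s,np.array([[344,391],[419,391],[381,357],[381,425]])/1.5,p[2]+.0179);print((b-p).round(4),p)
t=onz(s,[[372/1.5,153/1.5]],.074)[0];print(t, "go",(t-(b[:4].mean(0)-p)-p)/.025)
E
```

```text
[[-0.0107  0.001   0.0179]
 [ 0.0115  0.001   0.0179]
 [ 0.0002  0.0118  0.0179]
 [ 0.0002 -0.0104  0.0179]] [0.46513156 0.02777167 0.14016097]
[0.46165576 0.09843622 0.074     ] go [-0.15043293  2.79328737 -3.36243895]
```

```bash

python3 -m jog '[0,-0.6,0,0,0,0, 0,-1.5,0,0,0,0, -0.1,-2.4,0,0,0,0, -0.15,-2.8,0,0,0,0, -0.15,-2.8,0,0,0,0]'>/dev/null
python3 -m jog '[0,0,0.1,0,0,0, 0,0,0.5,0,0,0, 0,0,1,0,0,0, 0,0,1.5,0,0,0, 0,0,1.8,0,0,0]'
python3 -m jog '[0,0,0.4,0,0,0, 0,0,0.7,0,0,0, 0,0,1,0,0,0, 0,0,1.2,0,0,0, 0,0,1.25,0,0,0]'
python3 -m jog '[0,0,0.1,0,0,0, 0,0,0.2,0,0,0, 0,0,0.2,0,0,0, 0,0,0.2,0,0,0, 0,0,0.2,0,0,0]'
```

```text
clock: 19.95
tool_pos: [0.4591, 0.0955, 0.0937]
tool_rot: [3.14, 0.001, -0.003]
force: [-0.2, -0.1, -0.6]
finger_gap: 0.0512
clock: 20.37
tool_pos: [0.4593, 0.0968, 0.063]
tool_rot: [3.141, 0.001, -0.001]
force: [0.4, -0.3, -0.5]
finger_gap: 0.0515
clock: 20.78
tool_pos: [0.4599, 0.0972, 0.06]
tool_rot: [-3.141, -0.001, -0.001]
force: [-2.3, -0.8, 11.0]
finger_gap: 0.0511
```

Seated at TCP z 0.060, against 0.0601 expected. I'll release and go to the small wheel.

```bash

python3 -m jog '[0,0,-0.05,0,0,0, 0,0,-0.05,0,0,0, 0,0,-0.05,0,0,0, 0,0,-0.05,0,0,0, 0,0,-0.05,0,0,0]' 1
python3 -m jog '[0,0,-0.6,0,0,0, 0,0,-1.9,0,0,0, 0,0,-3.3,0,0,0, 0,0,-4.7,0,0,0, 0,0,-5.6,0,0,0]'
python3 -m jog '[0.6,1.4,0,0,0,0, 1.2,2.8,0,0,0,0, 1.8,4.3,0,0,0,0, 2.4,5.7,0,0,0,0, 3,7.1,0,0,0,0]'>/dev/null
python3 -m jog '[0.6,1.5,0,0,0,0, 1.2,3,0,0,0,0, 1.8,4.5,0,0,0,0, 2.4,6,0,0,0,0, 3.15,7.5,0,0,0,0]'>/dev/null
python3 -m jog '[0,0,0,0,0,0, 0,0,0,0,0,0, 0,0,0,0,0,0, 0,0,0,0,0,0, 0,0,0,0,0,0]'
python3 - <<'E'
from h import *
s=snapshot("wrist"); save(s,"w7.png",scale=1.5);p=get_obs()["tool_pos"]; print(p)
for b in blobs(s,"yellow",200):
    x,y,w,h=cv2.boundingRect(b[3]);print(b[:3],np.array([x,y,x+w,y+h])*1.5,onz(s,[b[:2]],.028)-p)
E
```

```text
clock: 21.2
tool_pos: [0.4597, 0.0974, 0.06]
tool_rot: [3.142, -0.0, -0.0]
force: [0.8, -0.6, 0.3]
finger_gap: 0.0855
clock: 21.62
tool_pos: [0.4603, 0.0971, 0.2025]
tool_rot: [-3.141, -0.002, -0.001]
force: [0.5, 1.0, 0.4]
finger_gap: 0.0851
clock: 22.87
tool_pos: [0.6128, -0.2652, 0.1997]
tool_rot: [-3.14, 0.001, 0.002]
force: [0.3, 0.6, 0.0]
finger_gap: 0.0852
[ 0.61289803 -0.26543786  0.19984829]
(254.41046984831667, 178.42804291527932, 901.0) [355.5 243.  408.  294. ] [[ 1.33429006e-04 -2.35966156e-03 -1.71848293e-01]]
```

View pics/w7.png

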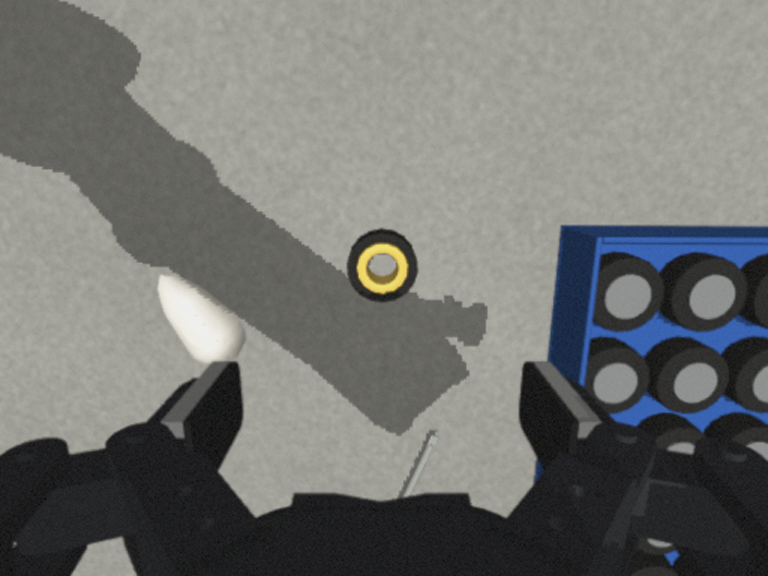

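The small wheel is at (382,267), 2.4 mm off in y, with the neighbours clear. I'll grasp it and carry it towards the yellow arbor.

```bash

python3 -m jog '[0,0.1,1,0,0,0, 0,0.1,2.3,0,0,0, 0,0.1,3.6,0,0,0, 0,0.1,4.9,0,0,0, 0,0.1,6.1,0,0,0]' >/dev/null
python3 -m jog '[0,0,0.7,0,0,0, 0,0,1.3,0,0,0, 0,0,1.7,0,0,0, 0,0,1.9,0,0,0, 0,0,1.9,0,0,0]'
python3 -m jog '[0,0,0,0,0,0, 0,0,0,0,0,0, 0,0,0,0,0,0, 0,0,0,0,0,0, 0,0,0,0,0,0]' 0
python3 -m jog '[0,0,0,0,0,0, 0,0,0,0,0,0, 0,0,0,0,0,0, 0,0,0,0,0,0, 0,0,0,0,0,0]'
python3 -m jog '[0,0,-0.5,0,0,0, 0,0,-1.5,0,0,0, 0,0,-2.8,0,0,0, 0,0,-4.2,0,0,0, 0,0,-5.6,0,0,0]' 
python3 -m jog '[0,-0.5,0,0,0,0, 0.1,-1.5,0,0,0,0, 0.2,-2.9,0,0,0,0, 0.3,-4.4,0,0,0,0, 0.4,-5.9,0,0,0,0]' >/dev/null
python3 -m jog '[0,-1.5,0,0,0,0, 0.1,-3,0,0,0,0, 0.2,-4.5,0,0,0,0, 0.3,-6,0,0,0,0, 0.4,-7.5,0,0,0,0]' >/dev/null
python3 -m jog '[0.1,-1.5,0,0,0,0, 0.2,-2.8,0,0,0,0, 0.3,-4,0,0,0,0, 0.4,-5,0,0,0,0, 0.4,-5.4,0,0,0,0]' >/dev/null
python3 -m jog '[0,0,0,0,0,0, 0,0,0,0,0,0, 0,0,0,0,0,0, 0,0,0,0,0,0, 0,0,0,0,0,0]'
python3 - <<'E'
from h import *
s=snapshot("wrist"); save(s,"w8.png",scale=1.5);p=get_obs()["tool_pos"]; print(p,pix(s,[.6437,.2761,.056])*1.5)
E
```

```text
clock: 23.75
tool_pos: [0.613, -0.2697, -0.0003]
tool_rot: [-3.141, 0.0, -0.0]
force: [-0.5, 0.8, 0.5]
finger_gap: 0.0855
clock: 24.17
tool_pos: [0.6138, -0.2706, 0.0019]
tool_rot: [3.141, -0.002, -0.001]
force: [-0.6, 0.7, 5.6]
finger_gap: 0.0483
clock: 24.58
tool_pos: [0.6139, -0.2706, 0.0019]
tool_rot: [3.141, -0.002, -0.001]
force: [-0.2, 0.2, 5.9]
finger_gap: 0.0486
clock: 25.0
tool_pos: [0.6125, -0.2699, 0.1422]
tool_rot: [-3.141, 0.0, -0.001]
force: [0.3, -0.1, 0.4]
finger_gap: 0.0486
clock: 26.67
tool_pos: [0.6434, 0.1971, 0.1404]
tool_rot: [3.141, -0.0, -0.004]
force: [0.4, -0.2, -0.6]
finger_gap: 0.0485
[0.6434479  0.19768846 0.14034067] [[381.11661361 134.99548553]]
```

View pics/w8.png

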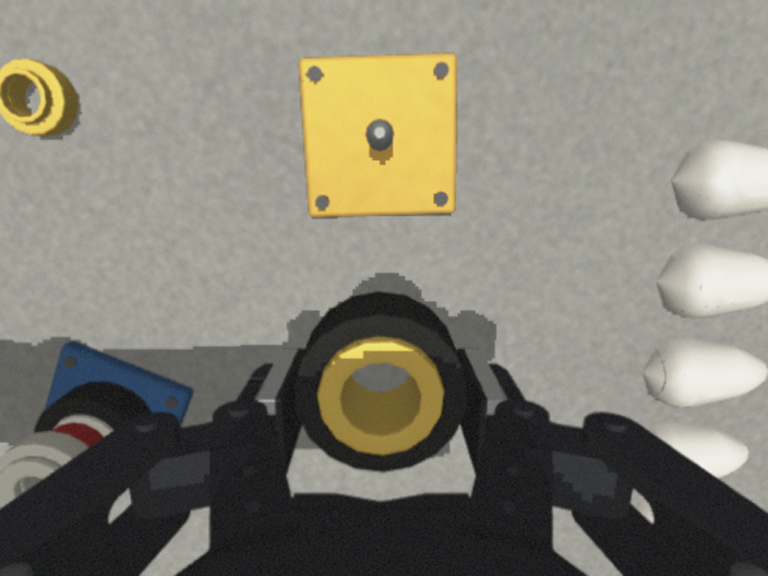

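The yellow post tip is at (380,133) and the held wheel's bore rim is centred near (381,398). The yellow cap is visible at (32,97).

```bash

python3 - <<'E'
from h import *
s=snapshot("wrist");p=get_obs()["tool_pos"]
b=onz(s,np.array([[341,398],[421,398],[381,362],[381,435],[318,396],[443,396],[381,337],[381,455]])/1.5,p[2]+.0261);print((b-p).round(4),p)
t=onz(s,[[380/1.5,133/1.5]],.056)[0];print(t, "go",(t-(b[:4].mean(0)-p)-p)/.025,"cap",onz(s,[[32/1.5,97/1.5]],.012))
E
```

```text
[[-0.0113  0.0025  0.0261]
 [ 0.0109  0.0024  0.0261]
 [-0.0002  0.0132  0.0261]
 [-0.0002 -0.0092  0.0261]
 [-0.0177  0.0031  0.0261]
 [ 0.017   0.003   0.0261]
 [-0.0001  0.0205  0.0261]
 [-0.0003 -0.0158  0.0261]] [0.64342016 0.1982115  0.14024553]
[0.643132   0.27757077 0.056     ] go [-3.44753317e-03  3.08621403e+00 -4.41382133e+00] cap [[0.45137639 0.30115261 0.012     ]]
```

```bash

python3 -m jog '[0,-0.6,0,0,0,0, 0,-1.5,0,0,0,0, 0,-2.4,0,0,0,0, 0,-3.1,0,0,0,0, 0,-3.1,0,0,0,0]'>/dev/null
python3 -m jog '[0,0,0.1,0,0,0, 0,0,0.7,0,0,0, 0,0,1.4,0,0,0, 0,0,2.1,0,0,0, 0,0,2.6,0,0,0]'
python3 -m jog '[0,0,0.5,0,0,0, 0,0,1.1,0,0,0, 0,0,1.7,0,0,0, 0,0,2.1,0,0,0, 0,0,2.3,0,0,0]'
python3 -m jog '[0,0,0.1,0,0,0, 0,0,0.2,0,0,0, 0,0,0.25,0,0,0, 0,0,0.25,0,0,0, 0,0,0.25,0,0,0]'
```

```text
clock: 27.6
tool_pos: [0.6423, 0.275, 0.0726]
tool_rot: [3.139, 0.002, -0.003]
force: [-0.6, -0.3, -2.1]
finger_gap: 0.0489
clock: 28.02
tool_pos: [0.6423, 0.277, 0.0154]
tool_rot: [3.141, 0.002, -0.001]
force: [-1.0, -0.5, -0.8]
finger_gap: 0.0488
clock: 28.43
tool_pos: [0.6427, 0.2772, 0.0139]
tool_rot: [-3.14, 0.002, -0.001]
force: [-5.4, -1.6, 11.7]
finger_gap: 0.0483
```

Seated at TCP z 0.0139, as expected. Next is the yellow cap.

```bash

python3 -m jog '[0,0,-0.05,0,0,0, 0,0,-0.05,0,0,0, 0,0,-0.05,0,0,0, 0,0,-0.05,0,0,0, 0,0,-0.05,0,0,0]' 1
python3 -m jog '[0,0,-0.6,0,0,0, 0,0,-2,0,0,0, 0,0,-3.6,0,0,0, 0,0,-5.2,0,0,0, 0,0,-6.6,0,0,0]'
python3 -m jog '[-1.3,-0.2,0,0,0,0, -2.9,-0.4,0,0,0,0, -4.5,-0.6,0,0,0,0, -6.1,-0.8,0,0,0,0, -7.6,-0.95,0,0,0,0]'>/dev/null
python3 -m jog '[0,0,0,0,0,0, 0,0,0,0,0,0, 0,0,0,0,0,0, 0,0,0,0,0,0, 0,0,0,0,0,0]'
python3 - <<'E'
from h import *
s=snapshot("wrist"); save(s,"w9.png",scale=1.5);p=get_obs()["tool_pos"]; print(p)
for b in blobs(s,"yellow",200):
    x,y,w,h=cv2.boundingRect(b[3]);print(b[:3],np.array([x,y,x+w,y+h])*1.5,onz(s,[b[:2]],.014)-p)
E
```

```text
clock: 28.85
tool_pos: [0.6435, 0.2775, 0.0125]
tool_rot: [-3.142, -0.0, -0.0]
force: [0.2, 0.0, -0.8]
finger_gap: 0.085
clock: 29.27
tool_pos: [0.6439, 0.2771, 0.181]
tool_rot: [-3.141, -0.002, -0.001]
force: [-0.2, 0.6, -0.5]
finger_gap: 0.0855
clock: 30.1
tool_pos: [0.4554, 0.301, 0.1781]
tool_rot: [-3.141, -0.002, -0.002]
force: [-0.3, -0.2, 0.0]
finger_gap: 0.0851
[0.45513982 0.30085289 0.1779095 ]
(448.4139317889318, 203.96766409266408, 1036.0) [645.  279.  702.  334.5] [[ 0.20379024 -0.02874001 -0.1639095 ]]
(248.6912580596791, 176.5500074973759, 1111.5) [345. 237. 402. 294.] [[-0.00476418  0.00089684 -0.1639095 ]]
(430.52754831773, 195.82618729184694, 6355.5) [580.5 235.5 717.  355.5] [[ 0.18345504 -0.0198506  -0.1639095 ]]
```

View pics/w9.png

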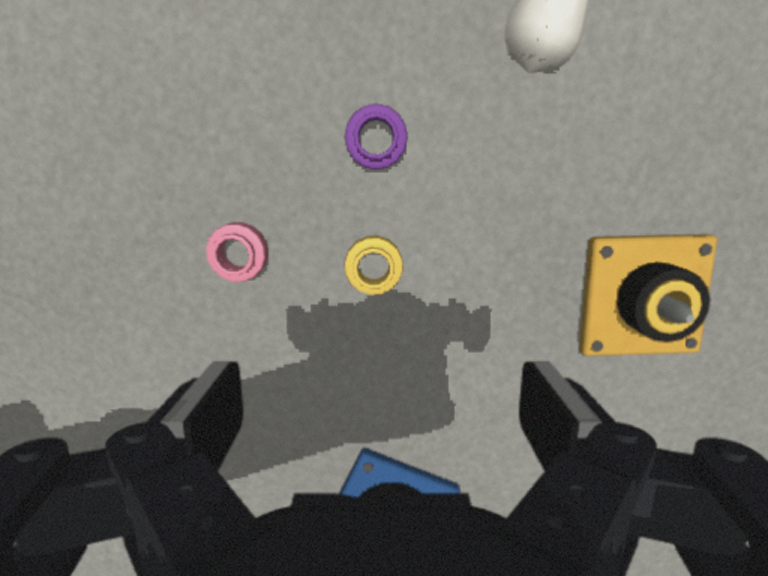

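The yellow cap is at (373,265), 5 mm off in x. Pink (237,252) and purple (376,137) clear the fingers. I'll grasp it.

```bash

python3 -m jog '[-0.2,-0.04,0.7,0,0,0, -0.2,-0.04,1.9,0,0,0, -0.2,-0.04,3.1,0,0,0, -0.2,-0.04,4.3,0,0,0, -0.2,-0.04,5.3,0,0,0]' >/dev/null
python3 -m jog '[0,0,0.7,0,0,0, 0,0,1.2,0,0,0, 0,0,1.6,0,0,0, 0,0,1.7,0,0,0, 0,0,1.7,0,0,0]'
python3 -m jog '[0,0,0,0,0,0, 0,0,0,0,0,0, 0,0,0,0,0,0, 0,0,0,0,0,0, 0,0,0,0,0,0]' 0
python3 -m jog '[0,0,0,0,0,0, 0,0,0,0,0,0, 0,0,0,0,0,0, 0,0,0,0,0,0, 0,0,0,0,0,0]'
python3 -m jog '[0,0,-0.5,0,0,0, 0,0,-1.5,0,0,0, 0,0,-2.8,0,0,0, 0,0,-4.2,0,0,0, 0,0,-5.5,0,0,0]' 
python3 -m jog '[0.8,0.4,0,0,0,0, 2.1,1.1,0,0,0,0, 3.5,1.9,0,0,0,0, 4.9,2.6,0,0,0,0, 6.3,3.3,0,0,0,0]' >/dev/null
python3 -m jog '[1,0.6,0,0,0,0, 1.4,0.75,0,0,0,0, 1.4,0.75,0,0,0,0, 1.4,0.75,0,0,0,0, 1.4,0.75,0,0,0,0]' >/dev/null
python3 -m jog '[0,0,0,0,0,0, 0,0,0,0,0,0, 0,0,0,0,0,0]'
python3 - <<'E'
from h import *
s=snapshot("wrist"); save(s,"w10.png",scale=1.5);p=get_obs()["tool_pos"]; print(p,pix(s,[.6431,.2776,.056])*1.5)
E
```

```text
clock: 30.98
tool_pos: [0.4489, 0.3019, 0.002]
tool_rot: [3.141, 0.0, -0.001]
force: [-0.1, 0.5, -0.3]
finger_gap: 0.0853
clock: 31.4
tool_pos: [0.4488, 0.3027, 0.0038]
tool_rot: [-3.14, -0.001, -0.0]
force: [-0.1, -0.7, 7.5]
finger_gap: 0.037
clock: 31.82
tool_pos: [0.4488, 0.3027, 0.0038]
tool_rot: [-3.14, -0.001, -0.0]
force: [-0.9, -0.9, 7.4]
finger_gap: 0.0368
clock: 32.23
tool_pos: [0.4479, 0.3021, 0.1418]
tool_rot: [3.141, 0.0, -0.001]
force: [-0.1, -0.4, -0.3]
finger_gap: 0.0367
clock: 33.32
tool_pos: [0.6396, 0.2022, 0.14]
tool_rot: [-3.141, 0.001, 0.001]
force: [0.3, 0.3, 0.1]
finger_gap: 0.0374
[0.63996175 0.20188387 0.14007884] [[389.07828557 143.29933696]]
```

View pics/w10.png

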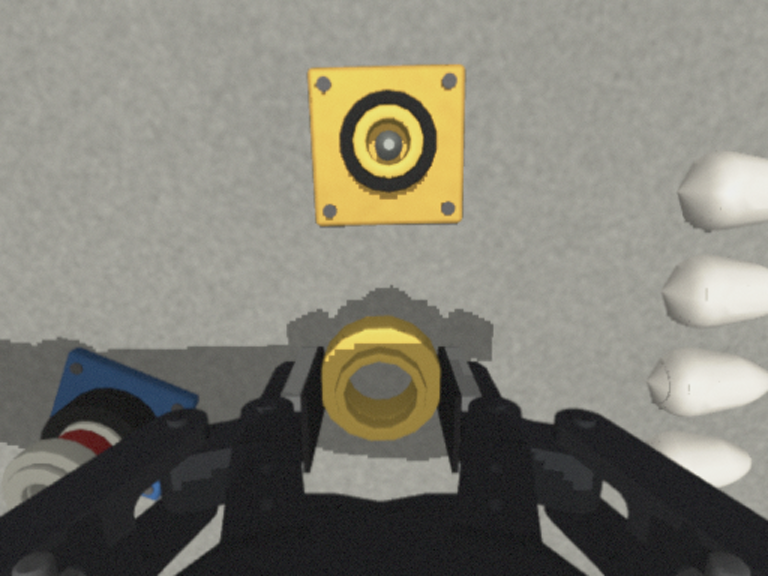

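The small wheel is seated with the post at (389,143). The cap is held level with its bore at (380,392).

```bash

python3 - <<'E'
from h import *
s=snapshot("wrist");p=get_obs()["tool_pos"]
b=onz(s,np.array([[343,392],[417,392],[380,359],[380,428]])/1.5,p[2]+.0162);print((b-p).round(4),p)
t=onz(s,[[389/1.5,143.5/1.5]],.056)[0];print(t, "go",(t-(b[:4].mean(0)-p)-p)/.025)
E
```

```text
[[-0.0118 -0.      0.0162]
 [ 0.0103 -0.      0.0162]
 [-0.0008  0.0107  0.0162]
 [-0.0007 -0.0122  0.0162]] [0.64019363 0.20161719 0.14011127]
[0.64342801 0.27720299 0.056     ] go [ 0.15956802  3.03908296 -4.01245076]
```

```bash

python3 -m jog '[0,-0.6,0,0,0,0, 0.1,-1.5,0,0,0,0, 0.1,-2.4,0,0,0,0, 0.15,-3.05,0,0,0,0, 0.15,-3.05,0,0,0,0]'>/dev/null
python3 -m jog '[0,0,0.1,0,0,0, 0,0,0.6,0,0,0, 0,0,1.2,0,0,0, 0,0,1.8,0,0,0, 0,0,2.2,0,0,0]'
python3 -m jog '[0,0,0.4,0,0,0, 0,0,0.8,0,0,0, 0,0,1.2,0,0,0, 0,0,1.4,0,0,0, 0,0,1.5,0,0,0]'
python3 -m jog '[0,0,0.1,0,0,0, 0,0,0.2,0,0,0, 0,0,0.25,0,0,0, 0,0,0.25,0,0,0, 0,0,0.25,0,0,0]'
```

```text
clock: 34.25
tool_pos: [0.643, 0.2755, 0.082]
tool_rot: [3.14, 0.004, -0.002]
force: [-0.7, 0.6, -0.4]
finger_gap: 0.0366
clock: 34.67
tool_pos: [0.6441, 0.277, 0.0463]
tool_rot: [3.141, 0.001, -0.001]
force: [-0.1, 0.1, 0.2]
finger_gap: 0.0366
clock: 35.08
tool_pos: [0.6451, 0.2772, 0.0439]
tool_rot: [-3.14, -0.001, -0.001]
force: [-3.3, -1.0, 10.2]
finger_gap: 0.0372
```

Seated at TCP z 0.0439, against 0.0438 expected. I'll release, retreat and check both stacks.

```bash

python3 -m jog '[0,0,-0.05,0,0,0, 0,0,-0.05,0,0,0, 0,0,-0.05,0,0,0, 0,0,-0.05,0,0,0, 0,0,-0.05,0,0,0]' 1
python3 -m jog '[0,0,-0.6,0,0,0, 0,0,-2,0,0,0, 0,0,-3.6,0,0,0, 0,0,-5.2,0,0,0, 0,0,-6,0,0,0]'
python3 -m jog '[-0.6,1,0,0,0,0, -1.2,2.2,0,0,0,0, -1.8,3.5,0,0,0,0, -2.4,4.8,0,0,0,0, -3,6,0,0,0,0]'>/dev/null
python3 -m jog '[0,0,0,0,0,0, 0,0,0,0,0,0, 0,0,0,0,0,0, 0,0,0,0,0,0, 0,0,0,0,0,0]'
python3 - <<'E'
from h import *
s=snapshot("wrist"); save(s,"w11.png",scale=1.5)
print(pix(s,[[.4621,.0987,.074],[.6434,.2774,.056]])*1.5)
s=snapshot("top"); save(s,"top1.png",scale=1.5)
for c in("green","white"):
  for b in blobs(s,c): print(c,np.round(b[:3],1))
E
```

```text
clock: 35.5
tool_pos: [0.6445, 0.2773, 0.0424]
tool_rot: [3.142, 0.0, -0.0]
force: [-0.1, -0.2, 0.1]
finger_gap: 0.0851
clock: 35.92
tool_pos: [0.6474, 0.277, 0.1989]
tool_rot: [-3.139, -0.007, -0.001]
force: [1.1, 0.2, 0.1]
finger_gap: 0.0855
clock: 36.75
tool_pos: [0.5702, 0.129, 0.1926]
tool_rot: [-3.141, -0.001, 0.002]
force: [0.6, 0.0, 0.1]
finger_gap: 0.0856
[[200.13239232 331.11905369]
 [517.26745855   7.55317158]]
green [278.3 169.4 136.5]
white [408.9 201.4 421. ]
white [232.7 199.7 277. ]
white [51.9 58.2 52.5]
white [298.9  49.9 320. ]
white [ 47.9  43.4 192.5]
white [274.5  49.1 312.5]
white [253.5  48.  131. ]
white [ 55.9  25.5 120.5]
white [433.5   5.3 793. ]
white [352.8   8.1 504. ]
white [ 85.7   4.7 237.5]
```

View pics/w11.png

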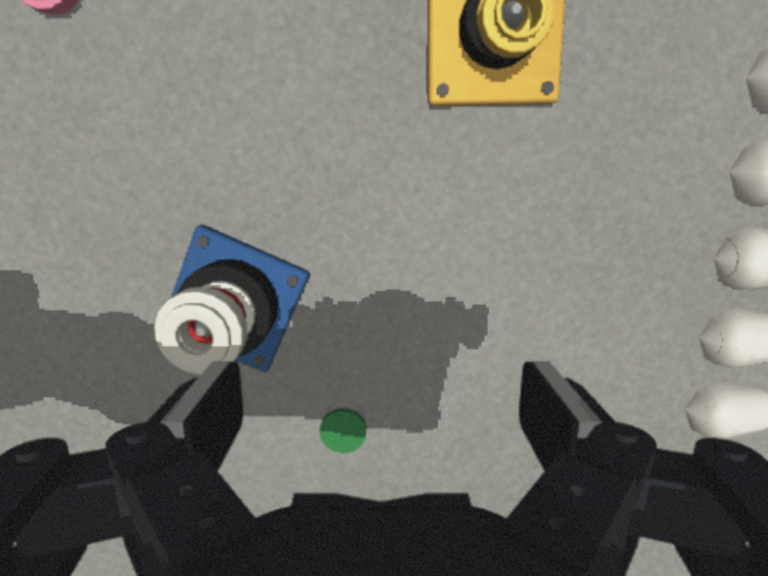

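View pics/top1.png

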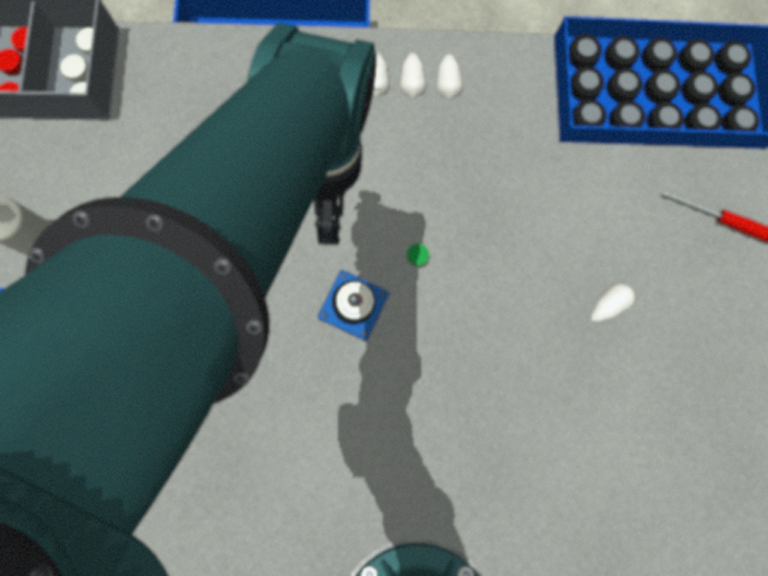

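Both stacks stand complete and level: the white cap at (200,331) in the wrist view and the yellow cap at (513,15). In the top view the tin at (418,255) and the right shell at (612,303) are unmoved. The gripper is clear of everything, so I'll hand in.

```bash
python3 -c "
from cell import sign_off,get_obs
o=get_obs();print(o['clock'],o['force']);print(sign_off())"
```

```text
36.85 [ 1.39128483  0.4021862  -0.68978673]
the job is handed in; nothing more can be done
None
```

Both wheel sets are built and the job is handed in at 36.9 s of the 109 s allowed. The blue arbor carries the large wheel, red spacer and white cap. The yellow arbor carries the small wheel and yellow cap.

- **Seating:** Each part was lowered while held until it pressed on what was below it, with 10–27 N upward. Tool heights matched the expected seated heights to within about 0.2 mm, and each part was then released.
- **Centring:** I estimate the parts sit about 2 mm or less from the post axes. This comes from the tool positions and the wrist pictures, not a separate measurement after release.
- **Last pictures:** Both stacks stand threaded and level on their posts, with the gripper clear of everything. The tin and the right-hand shell are within about half a pixel of where they started in the top view.
- **Not checked at the end:** The arm hid the left-hand shell and the yellow arbor in the final top picture. The left shell was last seen in the wrist view, before the yellow cap was picked up. I never measured whether it had moved, but I never worked next to it.
- **Disagreement:** The two fixed cameras differed by up to about 5 mm. I corrected for this with a close wrist view before every grasp and placing, except that the large wheel's grasp still came out about 3 mm off centre, corrected at placing.

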